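Twist the clogged filter off the crumb vacuum

TASK

The crumb vacuum stands docked, switched on, with its filter jammed on the spigot: flip its red toggle down to off first, then work the filter loose by twisting it back and forth (clockwise first, then anticlockwise, some 20 degrees or more to each side) while pulling gently along the spigot, so that the vacuum is not dragged up out of its cradle. Stand the filter upright, grip bar up, in the middle of the white saucer, setting it down gently, and let go; leave the saucer and everything else where it is.

Things in the scene. Friction and masses are not known exactly. Their poses are not given: they have to be found in the camera images.
- filter: White filter cylinder with blue ribs, 47 mm across, 56 mm tall, about 90 g, with a blue grip bar on its closed top: 40 mm long (filter's x), 16 mm thick (its y), 30 mm tall, 56 to 86 mm above the lower rim. Origin: centre of the open lower rim; z: its axis, towards the bar. At the start it is fully on the spigot, its frame that of spigot.
- filter_tab (a point): End face of the filter's bar at filter x = +20 mm, 71 mm above the rim. Turning the filter clockwise (looking down on the spigot's tip) moves this point to -y of spigot.
- spigot (a point): Centre of the orange base ring's end face (68 mm across) at the grey vacuum's nose, where the filter's rim sits. z: along the spigot, away from the vacuum, leaning 30 degrees from vertical towards the robot's side; x: square to the vacuum's back, away from the robot and up; y: horizontal. Spigot 31 mm across, 29 mm tall. The vacuum's body, 73 mm across, runs 140 mm along -z into a fixed cradle.
- vac (a joint): How far the vacuum is drawn out of its cradle along z of spigot (m), 0 = home; it cannot turn. About 15 N of pull lifts it. The filter's friction fit resists a straight pull with 20 to 32 N (0.5 N m to turn) until it is 14 mm up; while being turned (about 3 mm of pull per 60 degrees) it slides with far less pull. Past 29 mm it is clear of the spigot.
- switch (a joint): Angle of the vacuum's red toggle (rad): 0 = off, leaning towards the cradle (down, 0.5 rad off the x of spigot towards its -z); 1.0 = on, leaning towards the nose (0.5 rad towards +z). Stays where it is left; about 2 N at its tip moves it.
- switch_tip (a point): Centre of the rounded end of the red toggle, a round bar of 5 mm radius, 32 mm from pivot to tip.
- switch_pivot (a point): The toggle's pivot on the back of the vacuum (the side away from the robot), 38 mm along x and -55 mm along z in the frame of spigot. The toggle swings in the vertical plane of the spigot.
- saucer: White porcelain saucer, 150 mm across and 18 mm tall, loose, 260 g. Origin: centre of its underside; z up. Its flat floor, 90 mm across, lies 5 mm above the underside.
- mug: Blue mug, 80 mm across plus handle (its +y), 95 mm tall, origin under its centre. Bystander.
- tabs: Clear jar with blue lid, 84 mm across, 125 mm tall, origin under its centre. Bystander.
- rinse: White bottle with blue cap, 60 mm across, 190 mm tall, origin under its centre. Bystander.
- spoon: Steel tablespoon, 200 mm long, lying along its x on the worktop. Bystander.
- brush: White dish brush, 220 mm long, lying along its x on the worktop. Bystander.
- tumbler: Glass tumbler, 72 mm across, 110 mm tall, origin under its centre. Bystander.
There are look-alikes about, which are no part of the job. Leave any black or brown look-alike of the filter alone. Several things look just like the saucer: the one meant starts farthest to the robot's right.

How it is judged:
On the way, in this order (a step that is already met when the one before it is completed fails the run):
1. the toggle is off while the filter is still on (value of joint switch below 0.2 rad and z of filter in the frame of spigot below 0.02 m), for 0.2 s.
2. the filter, still on the spigot, is turned clockwise by at least 15 degrees (z of filter in the frame of spigot below 0.02 m and y of filter_tab in the frame of spigot below -0.0052 m), for 0.05 s.
3. the filter, still on the spigot, is turned anticlockwise by at least 15 degrees from its start angle (z of filter in the frame of spigot below 0.02 m and y of filter_tab in the frame of spigot above 0.0052 m), for 0.05 s.
4. the filter is off the spigot (z of filter in the frame of spigot above 0.032 m), for 0.1 s.
At the end, for the whole second after the job is handed in: The filter stands on the saucer's floor with the bar up, upright within 7 degrees, its axis within 20 mm of the saucer's centre, let go and at rest; the toggle is off (below 0.25 rad) and the vacuum is home in its cradle (within 3 mm) (horizontal distance between filter and saucer below 0.02 m and z of filter in the frame of saucer below 0.016 m and angle between filter's own z axis and vertical below 0.12 rad and height (world z) of filter_tab above 0.06 m and linear speed of filter below 0.02 m/s and angular speed of filter below 0.2 rad/s and value of joint switch below 0.25 rad and value of joint vac below 0.003 m); the robot touches nothing.
It fails at once if the vacuum is dragged more than 6 mm out of its cradle (value of joint vac above 0.006 m).
It fails at once if the filter is dropped or slammed onto the saucer (faster than 0.45 m/s within 30 mm of it) (horizontal distance between filter and saucer below 0.06 m and z of filter in the frame of saucer below 0.03 m and linear speed of filter above 0.45 m/s).
It fails at once if the saucer is moved more than 20 mm (distance of saucer from where it was at the start of the episode above 0.02 m).
It fails at once if the mug, jar, bottle, spoon, brush or tumbler is moved more than 20 mm (distance of any of mug, tabs, rinse, spoon, brush, tumbler from where it was at the start of the episode above 0.02 m).
It fails at once if the mug, jar, bottle or tumbler is tipped (angle between any of mug, tabs, rinse, tumbler's own z axis and vertical above 0.3 rad).
It also fails if it takes over 64 s, if anything falls off the work surface, if the arm or the gripper's body presses on something with over 40 N, if the wrist force passes 120 N, or if a joint passes its speed limit or range.

ROBOT

A 6-joint arm with a two-finger parallel gripper is mounted at the origin on the work surface. World frame = base frame: x ahead of the robot, y to its left, z up, the work surface at z = 0. Lengths are in m, angles in rad, forces in N, time in s.
With the tool pointing down it reaches from about 0.425 to 0.95 m from the base axis. Payload 3.5 kg.
Tool frame: the origin (TCP) lies at the very end of the fingers, on their centre line; the grasp point (between the pads) lies 19 mm behind it (bot.pinch_z is the distance from the TCP to the grasp point, in m); z points along the fingers, y is the line along which they close (so a half turn about z gives the same grasp; the last joint's range is limited). The gripper opens to 85 mm and grips with 20 to 120 N. Pads are 22 mm wide; open, the fingers measure 114 mm over their backs; the gripper's body (76 mm by 85 mm) begins 54 mm behind the grasp point. The pads swing forward as they close: fully open they stand 13 mm farther back than shut.
Start: joints at [-1.385, 0.286, 1.577, -0, 1.279, -0.15], TCP at [0.222, -0.637, 0.231] pointing down, gripper open.
Joint ranges: [-2.77, 2.77], [-0.9, 2.22], [0.21, 2.48], [-1.53, 4.67], [0.24, 2.81], [-2.84, 2.84]. Speed limits (rad/s): [2.79, 2.79, 3.14, 3.14, 3.14, 3.14].

INTERFACE

Orientations are given as a rotation vector (axis times angle).
In Python, from workcell import bot gives the robot as it stands.
- The arm moves only by the shell command python3 -m inch 'ROWS'. ROWS is JSON, one flat list of numbers, 5 for each row, row after row: the opening, from 0 (shut) to 1 (fully open), then the shift along the tool's x, y, z in units of 50 cm (1.0 is 50 cm), then the turn about the tool's z in units of pi rad (1.0 is pi rad). In form: [hand, x, y, z, spin, hand, x, y, z, spin, ...]. A call has 1 to 5 rows; each row shifts and turns the commanded pose from where the row before left it, along the tool's axes as they then stand; what a row does not reach is not made up. A row lasts 1/10 s, in which the tool goes at most 50 mm and 8.59 degrees, less where a joint would pass 70% of its speed; a pose out of reach is approached as far as the arm can. A call with a number of a shift or a turn outside -1 to 1 is refused whole. A call with a gripper value outside its range is refused whole. The fingers move at their own pace and stop on an object; the grip force is fixed at half the most. Time passes only in rows, so rows that do not move let the fingers close. It gives the time, the measured TCP pose, the force, the opening and the grip force at its end, in the units of the state.
- bot.get_state(): the state, without advancing time (a new reading comes with each control period).
- bot.camera(name): name is "scene" or "top" or "wrist"; returns a dict with "frame" (420x560x3 uint8, red, green, blue), "range_z" (420x560 float32, m along the optical axis (not along the pixel's ray), 0 where there is no reading), "fx", "fy", "cx", "cy" (pixels), "k1" (the pictures are not rectified: a ray, as slopes to the right and down, at radius r is drawn at 1 + k1 r^2 times it, then the intrinsics apply), "position" and "rotation" of the camera in the world; the wrist camera has in their place "hand_eye" (4x4, takes a point from camera to tool coordinates, whose origin is the TCP and whose axes are the flange's). Camera axes: x right, y down, z forward; pixel columns grow to the right and rows downward; lengths in m; the calibration is good to about 2 mm. A picture is of the moment at which its call begins: read the wrist's pose just before it.
- bot.close_job(): hands the job in; it is judged then, once.
Trained networks look in a picture, given as the dict that the camera call returned (one of the last four; its "shot" number tells which), for a name from the list of things; names that differ only in an ending like _2 or _b are one class to them, and where a whole thing is asked for, a point or a joint stands for the part that bears it (a point fixed in the world has none). Each returns a list of dicts, best first, with "p" (0 to 1); they miss things now and then, are a little off and sometimes report something else, mostly with a low value. They report only what shows in the picture. A call takes as long as a camera call. They do not tell look-alikes from the thing itself.
- bot.spot_in(query, picture): "point" ([x, y, z] in m, in the coordinates of the camera as it stood for that picture, good to about 4 mm: the middle of the surface that is visible of it).
- bot.place_of(query, picture): "point" ([x, y, z] in m, in the coordinates of the camera as it stood for that picture, good to about 4 mm: a listed point, or the origin of a listed thing).
The state is a dict: "t": time; "joint_positions": joint angles; "joint_vel": joint speeds; "joint_efforts": joint torques, N m; "eef_pos": TCP position; "tool_rot": TCP orientation; "contact_force": force on the tool from outside, world axes, zero at the start; "ft_torque": the same for the moment, N m; "width": opening from 0.0 (shut) to 1.0 (fully open); "finger_force": force on a finger pad.
Only numpy, scipy, OpenCV 4.12 (cv2) and the standard library are available. Lean on these libraries where they do the work, as an engineer would, in place of code of your own. Each camera call takes 0.05 s, during which the arm holds its last target. There are 200 camera calls.

## Working session

There is one attempt and no reset: what is moved stays moved. The work goes in short steps, Python scripts to look and compute and a shell command to move; the robot and the scene stay as the last step left them, time stands still between calls to the robot, and variables do not carry over. Pictures are saved under pics/ and viewed, at most 13 in all, crops included, and the job is handed in when it is done.

```bash
mkdir -p pics; cat > h.py <<'E'
import numpy as np, cv2
from scipy.spatial.transform import Rotation as R
from workcell import bot
def shot(n):
    s=bot.get_state(); c=bot.camera(n)
    if n=="wrist":
        T=np.eye(4);T[:3,:3]=R.from_rotvec(s["tool_rot"]).as_matrix();T[:3,3]=s["eef_pos"];T=T@np.array(c["hand_eye"])
        c["R"],c["P"]=T[:3,:3],T[:3,3]
    else:
        r=np.array(c["rotation"]); c["R"]=r if r.shape==(3,3) else R.from_rotvec(r).as_matrix(); c["P"]=np.array(c["position"])
    return c
def W(c,p): return c["R"]@np.array(p)+c["P"]
def pix(c,u,v,z=None):
    x=np.array([(u-c["cx"])/c["fx"],(v-c["cy"])/c["fy"]]);y=x.copy()
    for _ in range(8): y=x/(1+c["k1"]*(y@y))
    z=z or np.median([q for q in c["range_z"][int(v)-2:int(v)+3,int(u)-2:int(u)+3].ravel() if q>0])
    return W(c,[y[0]*z,y[1]*z,z])
def proj(c,p):
    q=c["R"].T@(np.array(p)-c["P"]);x=q[:2]/q[2];x=x*(1+c["k1"]*(x@x));return np.array([x[0]*c["fx"]+c["cx"],x[1]*c["fy"]+c["cy"]])
def save(c,n): cv2.imwrite("pics/"+n,c["frame"][:,:,::-1])
E
python3 - <<'E'
from h import *
np.set_printoptions(precision=4,suppress=True)
s=bot.get_state();print(s, R.from_rotvec(s["tool_rot"]).as_matrix(),bot.pinch_z)
for n in ("scene","top"):
    c=shot(n);save(c,n+"0.png");print(n,c["P"],c["R"].tolist(),c["fx"])
    for q in ("filter","spigot","filter_tab","switch_tip","switch_pivot","saucer","mug","tabs","rinse","spoon","brush","tumbler"):
        print(q,[(round(d["p"],2),W(c,d["point"]).round(3).tolist(),proj(c,W(c,d["point"])).round().tolist()) for d in bot.place_of(q,c)[:4]])
E
```

```text
{'t': 0.0, 'joint_positions': array([-1.385 ,  0.2872,  1.5782, -0.    ,  1.2786, -0.15  ]), 'joint_vel': array([-0.0006, -0.0007,  0.001 , -0.002 ,  0.0011,  0.0001]), 'joint_efforts': array([ -0.0028, -40.5983, -29.263 ,  -0.0003,   0.0058,   0.    ]), 'eef_pos': array([ 0.2223, -0.6366,  0.2299]), 'tool_rot': array([-3.0951, -0.5247,  0.0001]), 'contact_force': array([0.2099, 0.603 , 0.1104]), 'ft_torque': array([ 0.0032, -0.0178,  0.0074]), 'finger_force': 0.0, 'width': 1.0007546661672506} [[ 0.9441  0.3296 -0.0004]
 [ 0.3296 -0.9441  0.0023]
 [ 0.0004 -0.0024 -1.    ]] 0.0187
scene [1.598  0.022  1.2095] [[0.004882190756415994, 0.685404434443906, -0.7281462253270614], [0.9999879834795188, -0.0030230314495892086, 0.003859297529416883], [0.0004439707014373684, -0.7281563173697556, -0.6854109572836811]] 542.875813918064
filter [(0.78, [0.372, 0.287, 0.022], [363.0, 224.0]), (0.69, [0.738, 0.395, 0.022], [419.0, 319.0]), (0.62, [0.576, 0.208, 0.164], [348.0, 238.0]), (0.57, [0.574, 0.205, 0.162], [347.0, 239.0])]
spigot [(0.84, [0.575, 0.206, 0.162], [347.0, 239.0])]
filter_tab [(0.
[... 1177 characters left out ...]
ilter_tab [(0.76, [0.707, 0.333, -0.0], [171.0, 153.0]), (0.74, [0.559, 0.213, 0.237], [200.0, 186.0]), (0.66, [0.406, 0.342, 0.004], [161.0, 259.0])]
switch_tip [(0.59, [0.655, 0.182, 0.167], [219.0, 155.0])]
switch_pivot [(0.62, [0.636, 0.189, 0.136], [217.0, 166.0])]
saucer [(0.71, [0.268, -0.247, -0.001], [377.0, 317.0])]
mug [(0.98, [0.46, -0.151, -0.001], [342.0, 245.0])]
tabs [(0.64, [0.64, -0.222, -0.001], [367.0, 182.0])]
rinse [(0.73, [0.59, -0.027, -0.003], [298.0, 197.0])]
spoon [(0.65, [0.428, 0.079, -0.003], [258.0, 254.0])]
brush [(0.73, [0.526, 0.41, -0.001], [139.0, 215.0])]
tumbler [(0.68, [0.751, 0.07, 0.002], [265.0, 141.0]), (0.44, [0.579, 0.211, 0.165], [205.0, 185.0])]
```

View pics/scene0.png

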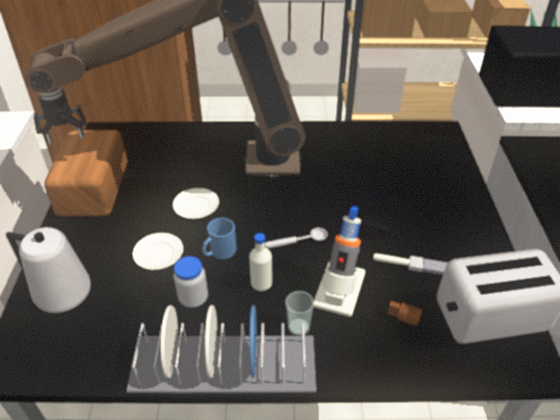

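View pics/top0.png

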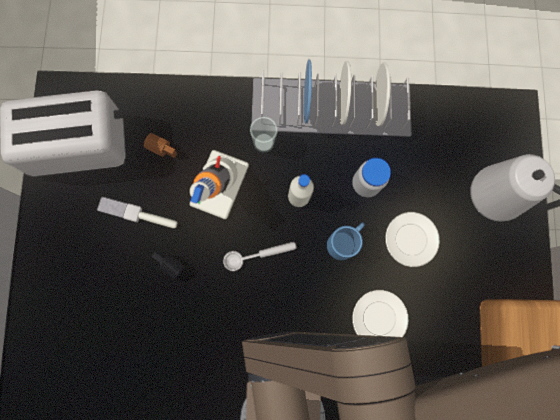

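```bash
python3 -m inch '[1,0,0,-0.1,0, 1,0,0,-0.1,0, 1,0,0,-0.1,0, 1,0.06,-0.063,-0.04,0, 1,0.0663,-0.069,0,0]'; python3 -m inch '[1,0.0663,-0.069,0,0, 1,0.0663,-0.069,0,0, 1,0.0663,-0.069,0,0, 1,0.0663,-0.069,0,0, 1,0.0663,-0.069,0,0]';python3 -m inch '[1,0.0663,-0.069,0,0, 1,0.0663,-0.069,0,0, 1,0.0663,-0.069,0,0, 1,0.0663,-0.069,0,0, 1,0.0663,-0.069,0,0]';python3 -m inch '[1,0.0663,-0.069,0,0, 1,0.0663,-0.069,0,0, 1,0.0663,-0.069,0,0, 1,0.0663,-0.069,0,0, 1,0.0663,-0.069,0,0]';python3 -m inch '[1,0.0663,-0.069,0,0.048, 1,0.06,-0.069,0,0.048, 1,0,0,0,0.048, 1,0,0,0,0.048, 1,0,0,0,0.026]'
python3 - <<'E'
from h import *
np.set_printoptions(precision=4,suppress=True)
s=bot.get_state();print(s["t"],s["eef_pos"],s["joint_positions"],R.from_rotvec(s["tool_rot"]).as_matrix())
c=shot("wrist");save(c,"w1.png");print(c["hand_eye"])
for q in ("filter","spigot","filter_tab","switch_tip","switch_pivot"):
    print(q,[(round(d["p"],2),W(c,d["point"]).round(4).tolist(),proj(c,W(c,d["point"])).round().tolist()) for d in bot.place_of(q,c)[:4]])
E
```

```text
t: 1.8
eef_pos: [0.2603, -0.5553, 0.407]
tool_rot: [3.089, 0.52, 0.002]
contact_force: [1.4, 0.2, 0.3]
width: 1.001
finger_force: 0.0
t: 2.3
eef_pos: [0.3604, -0.3348, 0.4015]
tool_rot: [3.097, 0.524, 0.001]
contact_force: [0.4, -0.1, -1.0]
width: 0.997
finger_force: 0.0
t: 2.8
eef_pos: [0.46, -0.1173, 0.4017]
tool_rot: [3.097, 0.525, 0.002]
contact_force: [0.4, 0.1, 0.0]
width: 0.999
finger_force: 0.0
t: 3.3
eef_pos: [0.5597, 0.1004, 0.4016]
tool_rot: [3.097, 0.525, 0.001]
contact_force: [0.1, -0.5, 0.5]
width: 0.999
finger_force: 0.0
t: 3.8
eef_pos: [0.6019, 0.181, 0.4009]
tool_rot: [3.094, -0.541, -0.001]
contact_force: [-1.3, 0.8, -1.3]
width: 1.002
finger_force: 0.0
3.8 [0.6019 0.181  0.4009] [ 0.1309  0.1097  1.4783 -0.0001  1.5543  2.0478] [[ 0.9407 -0.3393 -0.0007]
 [-0.3393 -0.9407 -0.0002]
 [-0.0006  0.0004 -1.    ]]
[[ 0.0005 -0.957  -0.2899  0.0736]
 [ 1.      0.0007 -0.0007  0.0009]
 [ 0.0008 -0.2899  0.957  -0.142 ]
 [ 0.      0.      0.      1.    ]]
filter [(0.9, [0.5798, 0.2078, 0.1664], [260.0, 203.0]), (0.73, [0.3733, 0.2845, 0.0222], [264.0, 302.0]), (0.62, [0.7363, 0.3982, 0.0242], [108.0, 124.0])]
spigot [(0.93, [0.5781, 0.2079, 0.1635], [260.0, 203.0])]
filter_tab [(0.88, [0.4051, 0.3426, 0.0028], [228.0, 291.0]), (0.65, [0.5608, 0.2129, 0.2383], [258.0, 242.0]), (0.59, [0.7042, 0.3329, 0.0028], [161.0, 129.0]), (0.41, [0.4219, 0.0715, 0.0006], [371.0, 235.0])]
switch_tip [(0.5, [0.653, 0.1793, 0.1608], [261.0, 133.0])]
switch_pivot [(0.56, [0.636, 0.186, 0.1388], [261.0, 147.0]), (0.39, [0.6422, -0.2198, 0.0005], [521.0, 41.0])]
```

View pics/w1.png

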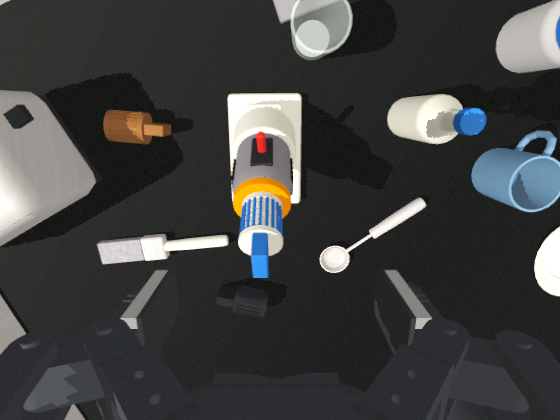

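```bash
python3 - <<'E'
from h import *
np.set_printoptions(precision=4,suppress=True)
c=shot("wrist");np.save("pics/w1.npy",c["frame"])
hsv=cv2.cvtColor(c["frame"],cv2.COLOR_RGB2HSV)
def cloud(m):
    v,u=np.nonzero(m&(c["range_z"]>0)); return np.array([pix(c,a,b,float(c["range_z"][b,a])) for a,b in zip(u,v)])
S=hsv[:,:,1]>130;V=hsv[:,:,2]>60;Hh=hsv[:,:,0]
roi=np.zeros(S.shape,bool);roi[90:330,180:340]=1
for n,m in (("red",((Hh<5)|(Hh>174))),("orange",(Hh>6)&(Hh<18)),("blue",(Hh>95)&(Hh<125))):
    P=cloud(m&S&V&roi);print(n,len(P))
    if len(P): print(P.mean(0),P.min(0),P.max(0));
    if n=="blue":
        Q=P[P[:,2]>0.19];x=Q-Q.mean(0);w,e=np.linalg.eigh(x.T@x);print(len(Q),Q.mean(0),w,e)
E
```

```text
red 191
[0.6419 0.1837 0.1533] [0.6294 0.1764 0.1155] [0.6545 0.1921 0.1681]
orange 359
[0.5784 0.1883 0.1566] [ 0.5009  0.1727 -0.003 ] [0.6104 0.276  0.1799]
blue 1294
[0.5552 0.2135 0.2132] [ 0.4065  0.1865 -0.002 ] [0.5917 0.2921 0.2493]
1123 [0.5568 0.2135 0.2252] [0.0941 0.0969 0.634 ] [[ 0.4319  0.6243 -0.6509]
 [-0.6713  0.7045  0.2303]
 [ 0.6023  0.3375  0.7234]]
```

```bash
python3 -m inch '[0,0.055,-0.016,0,0, 0,0.054,-0.016,0,0, 0,0,0,0.08,0, 0,0,0,0.08,0, 0,0,0,0.08,0]'; python3 -m inch '[0,0,0,0.08,0, 0,0,0,0.08,0, 0,0,0,0.04,0, 0,0,0,0,0, 0,0,0,0,0]'
```

```text
t: 4.65
eef_pos: [0.6588, 0.1768, 0.2802]
tool_rot: [-3.095, 0.535, -0.001]
contact_force: [0.1, -0.1, -0.6]
width: 0.144
finger_force: 0.0
t: 5.15
eef_pos: [0.6588, 0.177, 0.1819]
tool_rot: [-3.095, 0.535, -0.001]
contact_force: [0.7, -0.1, 1.1]
width: -0.002
finger_force: 0.0
```

```bash
python3 -m inch '[0,0,0,0.02,0, 0,0,0,0.02,0, 0,0,0,0.016,0, 0,0,0,0.016,0, 0,0,0,0,0]'; python3 -m inch '[0,0,0,0.008,0, 0,0,0,0.003,0, 0,0,0,0,0, 0,0,0,0,0, 0,0,0,0,0]'
```

```text
t: 5.65
eef_pos: [0.6698, 0.1742, 0.1545]
tool_rot: [-3.093, 0.535, -0.051]
contact_force: [15.5, -6.1, 7.6]
width: -0.002
finger_force: 8.9
t: 6.15
eef_pos: [0.6717, 0.1736, 0.1507]
tool_rot: [-3.092, 0.536, -0.059]
contact_force: [18.5, -7.6, 9.9]
width: -0.002
finger_force: 10.5
```

```bash
python3 - <<'E'
from h import *
np.set_printoptions(precision=4,suppress=True)
s=bot.get_state();print(s["eef_pos"],s["contact_force"])
for n in("wrist","scene"):
  c=shot(n);save(c,n+"2.png")
  for q in ("switch_tip","spigot"): print(q,[(round(d["p"],2),W(c,d["point"]).round(4).tolist()) for d in bot.place_of(q,c)[:2]])
  if n=="scene": cv2.imwrite("pics/s2.png",cv2.resize(c["frame"][200:310,290:410,::-1],None,fx=5,fy=5))
E
```

```text
[0.6717 0.1736 0.1507] [18.5401 -7.6125  9.8631]
switch_tip []
spigot []
switch_tip []
spigot [(0.58, [0.5752, 0.2082, 0.1607]), (0.15, [0.7468, 0.0736, -0.0018])]
```

View pics/s2.png

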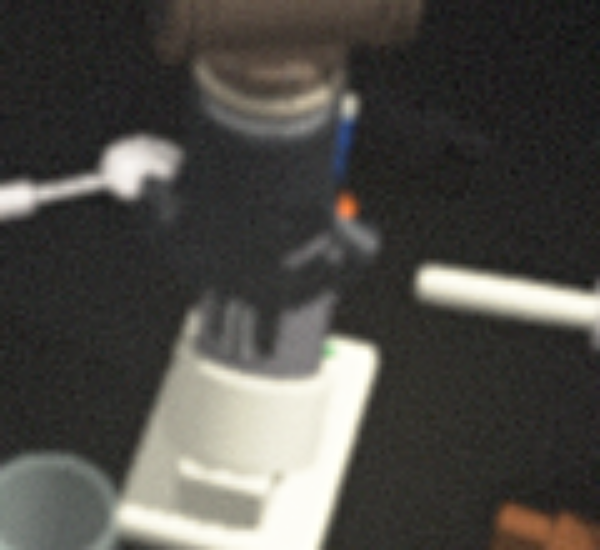

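```bash
python3 -m inch '[0,0,0,-0.05,0, 0,0,0,-0.05,0, 0,-0.028,0,0,0, 0,0,0,0,0, 0,0,0,0,0]'; python3 - <<'E'
from h import *
s=bot.get_state();print(s["eef_pos"],s["contact_force"])
for n in("wrist","top","scene"):
  c=shot(n);
  if n=="wrist":save(c,n+"3.png")
  for q in ("switch_tip","spigot"): print(q,[(round(d["p"],2),W(c,d["point"]).round(4).tolist(),proj(c,W(c,d["point"])).round().tolist()) for d in bot.place_of(q,c)[:2]])
E
```

```text
t: 6.95
eef_pos: [0.6451, 0.1818, 0.1895]
tool_rot: [3.095, -0.535, -0.0]
contact_force: [0.2, -0.5, -0.7]
width: -0.001
finger_force: 0.0
[0.64508809 0.1818206  0.18945404] [ 0.16671468 -0.48740808 -0.72456638]
switch_tip [(0.69, [0.6618, 0.1763, 0.1493], [273.0, 213.0])]
spigot []
switch_tip []
spigot []
switch_tip [(0.49, [0.6575, 0.1802, 0.1503], [340.0, 265.0])]
spigot [(0.65, [0.5786, 0.207, 0.1618], [348.0, 240.0])]
```

View pics/wrist3.png

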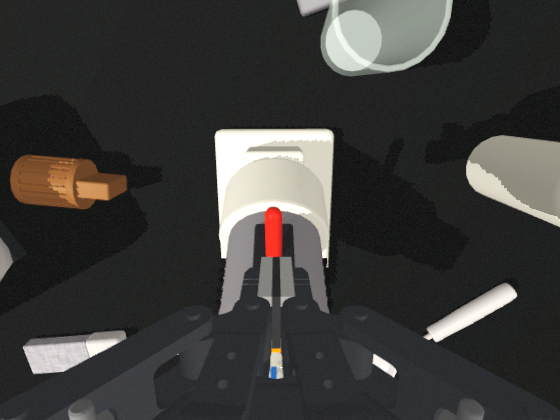

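```bash
python3 -m inch '[0,0.014,0,0.04,0, 0,0,0,0.02,0, 0,0,0,0.012,0, 0,0,0,0.01,0, 0,0,0,0.008,0]'; python3 -m inch '[0,0,0,0.008,0, 0,0,0,0.002,0, 0,0,0,0,0, 0,0,0,0,0, 0,0,0,0,0]'
```

```text
t: 7.9
eef_pos: [0.6528, 0.1794, 0.1458]
tool_rot: [-3.095, 0.535, -0.004]
contact_force: [1.3, -0.7, 3.3]
width: -0.003
finger_force: 1.3
t: 8.4
eef_pos: [0.6531, 0.1795, 0.1417]
tool_rot: [-3.095, 0.535, -0.006]
contact_force: [1.0, -0.7, 6.3]
width: 0.0
finger_force: 2.7
```

```bash
python3 -m inch '[0,0,0,0.006,0, 0,0,0,0.004,0, 0,0,0,0,0, 0,0,0,0,0, 0,0,0,0,0]';python3 -m inch '[0,0,0,-0.06,0, 0,0,0,-0.08,0, 0,-0.06,0,-0.08,0, 0,-0.06,0,-0.08,0, 0,0,0,0,0]'; python3 - <<'E'
from h import *
s=bot.get_state();print(s["eef_pos"],s["contact_force"])
for n in("wrist","top","scene"):
  c=shot(n);
  for q in ("switch_tip","switch_pivot","spigot","filter_tab","filter"): print(q,[(round(d["p"],2),W(c,d["point"]).round(4).tolist(),proj(c,W(c,d["point"])).round().tolist()) for d in bot.place_of(q,c)[:2]])
E
```

```text
t: 8.9
eef_pos: [0.6534, 0.1796, 0.1412]
tool_rot: [-3.095, 0.535, -0.006]
contact_force: [-5.3, -2.7, 18.9]
width: -0.0
finger_force: 9.6
t: 9.4
eef_pos: [0.5953, 0.2018, 0.2928]
tool_rot: [-3.091, 0.531, -0.015]
contact_force: [0.5, 0.4, 0.4]
width: 0.001
finger_force: 0.0
[0.5952895  0.20181471 0.29280161] [0.50859208 0.39139365 0.43602611]
switch_tip [(0.64, [0.6642, 0.1747, 0.1353], [279.0, 110.0])]
switch_pivot [(0.63, [0.6358, 0.1859, 0.1427], [278.0, 147.0])]
spigot []
filter_tab []
filter [(0.85, [0.5775, 0.2064, 0.1608], [278.0, 223.0]), (0.73, [0.7349, 0.3994, 0.0221], [82.0, 119.0])]
switch_tip [(0.34, [0.6366, 0.1899, 0.1355], [216.0, 166.0])]
switch_pivot [(0.51, [0.632, 0.1917, 0.136], [215.0, 167.0])]
spigot []
filter_tab [(0.54, [0.4106, 0.3408, 0.0029], [161.0, 258.0]), (0.44, [0.7059, 0.3331, -0.0011], [172.0, 154.0])]
filter [(0.46, [0.7393, 0.3977, 0.0248], [148.0, 139.0])]
switch_tip [(0.39, [0.6571, 0.1807, 0.1384], [340.0, 268.0]), (0.23, [0.4821, -0.3421, 0.0012], [159.0, 255.0])]
switch_pivot [(0.71, [0.6301, 0.1883, 0.1392], [342.0, 260.0]), (0.6, [0.5568, 0.2134, 0.2324], [351.0, 215.0])]
spigot [(0.92, [0.5727, 0.2083, 0.1606], [348.0, 239.0]), (0.47, [0.5754, 0.2087, 0.1619], [348.0, 239.0])]
filter_tab [(0.95, [0.561, 0.2144, 0.2354], [352.0, 215.0]), (0.65, [0.4069, 0.3399, -0.0004], [380.0, 237.0])]
filter [(0.97, [0.5741, 0.2073, 0.1654], [348.0, 238.0]), (0.94, [0.3702, 0.2857, 0.0242], [363.0, 223.0])]
```

```bash
python3 -m inch '[1,-0.06,0,-0.04,0, 1,-0.06,0,-0.03,0, 1,0,0,0,0, 1,0,0,0,0, 1,0,0,0,0]'; python3 - <<'E'
from h import *
np.set_printoptions(precision=4,suppress=True)
s=bot.get_state();M=R.from_rotvec(s["tool_rot"]).as_matrix();print(s["eef_pos"],s["width"])
c=shot("wrist")
for q in ("filter_tab","filter","switch_tip"): print(q,[(round(d["p"],2),W(c,d["point"]).round(4).tolist(),proj(c,W(c,d["point"])).round().tolist()) for d in bot.place_of(q,c)[:2]])
hsv=cv2.cvtColor(c["frame"],cv2.COLOR_RGB2HSV)
m=(hsv[:,:,0]>95)&(hsv[:,:,0]<125)&(hsv[:,:,1]>130)&(hsv[:,:,2]>60)&(c["range_z"]>0)
v,u=np.nonzero(m);P=np.array([pix(c,a,b,float(c["range_z"][b,a])) for a,b in zip(u,v)])
P=P[(P[:,2]>0.222)];T=(P-s["eef_pos"])@M
print(len(T),np.percentile(T,[1,5,50,95,99],axis=0))
mid=cv2.minAreaRect((T[:,:2]*1000).astype(np.float32));print(mid)
save(c,"w4.png")
E
```

```text
t: 10.8
eef_pos: [0.5391, 0.2195, 0.3191]
tool_rot: [3.095, -0.536, -0.001]
contact_force: [0.5, 1.3, -0.4]
width: 0.85
finger_force: 0.0
[0.5391 0.2195 0.3191] 0.849996309160841
filter_tab [(0.77, [0.4046, 0.3447, 0.0041], [227.0, 278.0]), (0.73, [0.7033, 0.3328, -0.0005], [148.0, 75.0])]
filter [(0.82, [0.5805, 0.2052, 0.1639], [274.0, 145.0]), (0.8, [0.3725, 0.2825, 0.022], [273.0, 289.0])]
switch_tip [(0.72, [0.6652, 0.1746, 0.1347], [275.0, 38.0])]
1444 [[-0.0196 -0.0083  0.0704]
 [-0.0168 -0.0075  0.0714]
 [ 0.0095 -0.0004  0.0801]
 [ 0.0253  0.0064  0.0915]
 [ 0.0268  0.007   0.0941]]
((3.497587203979492, -0.7453765869140625), (15.947141647338867, 47.5227165222168), 89.73617553710938)
```

View pics/w4.png

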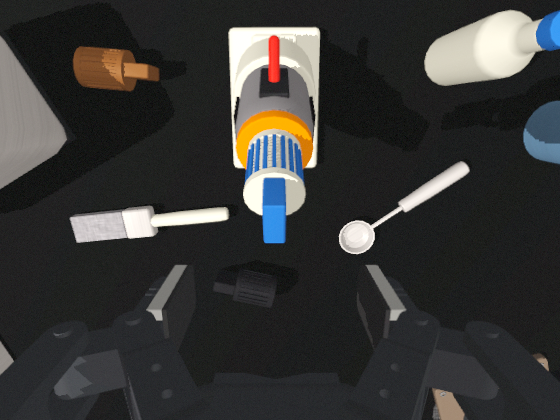

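```bash
python3 -m inch '[1,0,-0.001,0.05,0, 1,0,0,0.06,0, 1,0,0,0.06,0, 1,0,0,0.036,0, 1,0,0,0,0]' ; python3 -m inch '[0.4,0,0,0,0, 0.4,0,0,0,0, 0.4,0,0,0,0, 0.4,0,0,0,0, 0,0,0,0,0]'; python3 -m inch '[0,0,0,0,0, 0,0,0,0,0, 0,0,0,0,0, 0,0,0,0,0, 0,0,0,0,0]'
```

```text
t: 11.5
eef_pos: [0.5371, 0.2195, 0.2124]
tool_rot: [3.092, -0.536, -0.012]
contact_force: [-0.5, -0.5, 0.3]
width: 1.004
finger_force: 0.0
t: 12.0
eef_pos: [0.5393, 0.2203, 0.2176]
tool_rot: [-3.095, 0.535, -0.002]
contact_force: [0.3, -0.0, -0.9]
width: 0.245
finger_force: 0.0
t: 12.5
eef_pos: [0.5392, 0.2204, 0.2177]
tool_rot: [-3.095, 0.536, -0.001]
contact_force: [-2.0, 0.5, 5.0]
width: 0.175
finger_force: 59.6
```

```bash
python3 -m inch '[0,0,0,0,0.024, 0,0,0,0,0.024, 0,0,0,0,0.024, 0,0,0,0,0.024, 0,0,0,0,0]' ; python3 -m inch '[0,0,0,0,0.024, 0,0,0,0,0.024, 0,0,0,0,0, 0,0,0,0,0, 0,0,0,0,0]'; python3 - <<'E'
from h import *
np.set_printoptions(precision=4,suppress=True)
s=bot.get_state();print(s["eef_pos"],s["contact_force"],s["ft_torque"],s["joint_positions"],R.from_rotvec(s["tool_rot"]).as_matrix()[:,0],s["width"]*85)
for n in("scene","wrist"):
  c=shot(n)
  for q in ("filter_tab","filter"): print(q,[(round(d["p"],2),W(c,d["point"]).round(4).tolist(),proj(c,W(c,d["point"])).round().tolist()) for d in bot.place_of(q,c)[:2]])
save(c,"w5.png")
E
```

```text
t: 13.0
eef_pos: [0.5413, 0.2264, 0.2195]
tool_rot: [-2.963, 0.988, -0.006]
contact_force: [2.3, 14.0, 4.0]
width: 0.174
finger_force: 63.8
t: 13.5
eef_pos: [0.5431, 0.2276, 0.2207]
tool_rot: [-2.876, 1.204, -0.011]
contact_force: [5.5, 16.3, 5.0]
width: 0.174
finger_force: 77.1
[0.5431 0.2276 0.2207] [ 5.5205 16.2647  4.9992] [ 3.7797 -1.2531  0.7589] [0.2182 0.0954 1.8173 0.016  1.2096 2.5763] [ 0.7018 -0.7124 -0.0024] 14.768623164374992
filter_tab [(0.92, [0.5574, 0.2139, 0.2358], [352.0, 214.0]), (0.85, [0.407, 0.3386, 0.0006], [380.0, 236.0])]
filter [(0.88, [0.7393, 0.3973, 0.0229], [420.0, 319.0]), (0.68, [0.3702, 0.2846, 0.0226], [362.0, 223.0])]
filter_tab [(0.86, [0.4034, 0.3412, 0.0017], [295.0, 322.0]), (0.84, [0.5581, 0.2127, 0.24], [272.0, 250.0])]
filter [(0.94, [0.5772, 0.2069, 0.1649], [260.0, 171.0]), (0.89, [0.372, 0.2821, 0.0214], [351.0, 318.0])]
```

View pics/w5.png

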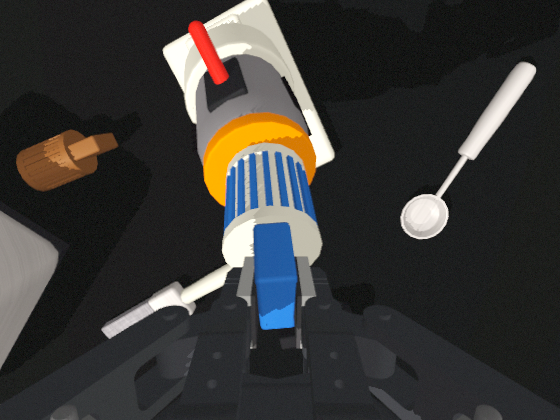

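```bash
python3 -m inch '[0,-0.0018,0.0008,-0.0035,-0.04, 0,-0.0018,0.0006,-0.0035,-0.04, 0,-0.0005,0,-0.001,-0.04, 0,-0.0005,0,-0.001,-0.04]' ; python3 -m inch '[0,-0.0005,0,-0.001,-0.04, 0,-0.0005,0,-0.001,-0.04, 0,-0.0005,0,-0.001,-0.04, 0,0,0,0,0, 0,0,0,0,0]'; cat > st.py <<'E'
from h import *
import sys
np.set_printoptions(precision=4,suppress=True)
s=bot.get_state();M=R.from_rotvec(s["tool_rot"]).as_matrix();h=np.array([.9367,-.3502,0]);zs=-.5*h+[0,0,.866]
S=np.array([.5765,.2075,.1625]);yh=np.array([.3502,.9367,0]);xs=.866*h+np.array([0,0,.5])
g=s["eef_pos"]+M[:,2]*-.0187
print("t",s["t"],"yaw",np.degrees(np.arctan2(M[1,0],M[0,0])),"grasp in S",np.array([xs,yh,zs])@(g-S)*1000,"F xyz",np.array([xs,yh,zs])@s["contact_force"],"q6",s["joint_positions"][5],"w",s["width"]*85,"T",s["ft_torque"])
if len(sys.argv)>1:
  for n in sys.argv[1:]:
    c=shot(n)
    for q in ("filter_tab","filter","spigot","switch_tip","switch_pivot"): print(n,q,[(round(d["p"],2),(np.array([xs,yh,zs])@(W(c,d["point"])-S)*1000).round(1).tolist()) for d in bot.place_of(q,c)[:3] if np.linalg.norm(W(c,d["point"])-S)<.15])
E
python3 st.py scene wrist
```

```text
t: 14.2
eef_pos: [0.5375, 0.2198, 0.2206]
tool_rot: [3.106, -0.45, 0.003]
contact_force: [0.7, -5.5, -0.6]
width: 0.177
finger_force: 58.7
t: 14.7
eef_pos: [0.5363, 0.2133, 0.2213]
tool_rot: [3.119, 0.131, -0.005]
contact_force: [-0.1, -17.8, 1.4]
width: 0.174
finger_force: 71.1
t 14.7 yaw 4.792626799625921 grasp in S [ 4.2652 -8.3061 86.9703] F xyz [  6.0272 -16.7081  -1.9113] q6 1.7049536711466238 w 14.825823149130166 T [-4.0717  0.0012 -0.5855]
scene filter_tab [(0.62, [21.3, 1.3, 72.9])]
scene filter [(0.76, [3.5, 0.6, 6.4])]
scene spigot [(0.93, [-1.7, 1.5, -0.5])]
scene switch_tip [(0.57, [65.0, 0.2, -65.4])]
scene switch_pivot [(0.71, [38.1, -2.3, -48.7])]
wrist filter_tab [(0.56, [20.8, 2.2, 72.4])]
wrist filter [(0.84, [2.4, 2.9, -0.4])]
wrist spigot []
wrist switch_tip [(0.95, [68.4, 1.4, -71.9])]
wrist switch_pivot [(0.85, [42.5, -0.5, -50.4]), (0.64, [18.0, -1.1, 74.4])]
```

```bash
cat > bar.py <<'E'
from st import *
c=shot("wrist")
hsv=cv2.cvtColor(c["frame"],cv2.COLOR_RGB2HSV)
m=(hsv[:,:,0]>95)&(hsv[:,:,0]<125)&(hsv[:,:,1]>130)&(hsv[:,:,2]>50)&(c["range_z"]>0)
v,u=np.nonzero(m);P=np.array([pix(c,a,b,float(c["range_z"][b,a])) for a,b in zip(u,v)])
Q=(P-S)@np.array([xs,yh,zs]).T*1000
Q=Q[(np.hypot(Q[:,0],Q[:,1])<45)]
print("z hist",np.histogram(Q[:,2],bins=np.arange(40,110,3)))
top=np.median(np.sort(Q[:,2])[-60:]);B=Q[Q[:,2]>top-8]
print(len(B),"top",top,"rect",cv2.minAreaRect(B[:,:2].astype(np.float32)))
E
python3 bar.py; python3 -c "
from h import *
c=shot('wrist');save(c,'w6.png')"
```

```text
t 15.3 yaw 4.780003047996812 grasp in S [ 4.2801 -8.3086 86.9805] F xyz [  6.5493 -17.0343  -2.0681] q6 1.7050573929991661 w 14.853804781230545 T [-4.0515  0.0003 -0.6094]
z hist (array([ 224,  230,  235,  213,  133,   11,    2,  115,  202,  201,  216,
        220,  228,  265,  267,  315, 1900,   65,    0,    0,    0,    0,
          0]), array([ 40,  43,  46,  49,  52,  55,  58,  61,  64,  67,  70,  73,  76,
        79,  82,  85,  88,  91,  94,  97, 100, 103, 106, 109]))
2449 top 91.15396813848199 rect ((3.392115592956543, -9.78310775756836), (41.22730255126953, 16.61083984375), 24.379655838012695)
```

View pics/w6.png

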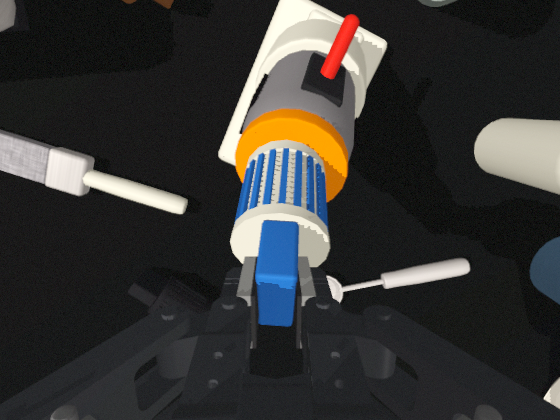

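```bash
python3 -m inch '[0,-0.0006,-0.0003,-0.0012,0.046, 0,-0.0006,-0.0002,-0.0012,0.046, 0,-0.0006,0.005,-0.0012,0.046, 0,0.0006,0.0052,-0.0012,0.046, 0,0.0015,0.0056,-0.0012,0.046]' ; python3 -m inch '[0,0.0015,0.0058,-0.0012,0.046, 0,0.002,0.004,0,0.01, 0,0,0,0,0]'; python3 bar.py | grep -v -e hist -e '\[[ 0-9,]*\]$'
```

```text
t: 15.9
eef_pos: [0.5363, 0.221, 0.2251]
tool_rot: [-2.959, 0.984, -0.007]
contact_force: [11.5, 23.4, -8.9]
width: 0.177
finger_force: 88.8
t: 16.2
eef_pos: [0.5376, 0.2193, 0.228]
tool_rot: [-2.853, 1.228, -0.015]
contact_force: [15.1, 25.3, -7.0]
width: 0.174
finger_force: 109.4
t 16.2 yaw -46.56822709126502 grasp in S [ 6.7468 -3.1851 93.3398] F xyz [ 1.0873 28.9477 -8.6528] q6 2.5779728133461215 w 14.769955678335734 T [ 5.5516 -3.2776  0.9003]
        194,  201,  218,  229,  240,  265, 1156, 1006,    8,    1,    0,
          0]), array([ 40,  43,  46,  49,  52,  55,  58,  61,  64,  67,  70,  73,  76,
        79,  82,  85,  88,  91,  94,  97, 100, 103, 106, 109]))
2438 top 95.92957170995663 rect ((5.500568389892578, -4.7856903076171875), (16.097475051879883, 40.70262908935547), 66.35095977783203)
```

```bash
python3 st.py scene wrist; python3 - <<'E'
from st import *
for n in ("scene","wrist"):
  c=shot(n);hsv=cv2.cvtColor(c["frame"],cv2.COLOR_RGB2HSV)
  m=(hsv[:,:,0]>5)&(hsv[:,:,0]<20)&(hsv[:,:,1]>170)&(hsv[:,:,2]>90)&(c["range_z"]>0)
  v,u=np.nonzero(m);P=np.array([pix(c,a,b,float(c["range_z"][b,a])) for a,b in zip(u,v)])
  Q=(P-S)@np.array([xs,yh,zs]).T*1000;Q=Q[np.linalg.norm(Q,axis=1)<50]
  print(n,len(Q),np.percentile(Q,[2,25,50,75,98],axis=0))
E
```

```text
t 16.25 yaw -46.535034302314216 grasp in S [ 7.0438 -3.3799 93.3385] F xyz [ 1.229  30.2186 -8.289 ] q6 2.5776688236535823 w 14.69731697091799 T [ 5.5766 -3.2705  0.9163]
scene filter_tab []
scene filter [(0.92, [3.0, -4.2, 8.3])]
scene spigot [(0.89, [-4.6, 1.0, 0.1])]
scene switch_tip [(0.37, [60.9, 3.7, -64.3])]
scene switch_pivot [(0.91, [39.9, -0.9, -50.2]), (0.38, [-1.4, 1.6, 2.8])]
wrist filter_tab [(0.65, [23.0, -11.8, 74.2])]
wrist filter []
wrist spigot []
wrist switch_tip [(0.74, [69.2, -0.4, -68.2])]
wrist switch_pivot [(0.98, [42.6, 0.7, -52.2])]
t 16.85 yaw -46.537918572375176 grasp in S [ 7.1041 -3.4184 93.3201] F xyz [ 1.6983 29.6238 -8.6649] q6 2.5776916271232126 w 14.721415019233472 T [ 5.63   -3.2603  0.9246]
scene 142 [[ -8.1075 -31.3491  -5.529 ]
 [ 12.7446 -11.5875  -2.1278]
 [ 23.1552   5.1495   1.2488]
 [ 30.6212  20.0104   2.097 ]
 [ 38.3206  31.9688   3.7877]]
wrist 1863 [[-16.0085 -33.1665  -7.233 ]
 [  5.7125 -27.8195  -2.159 ]
 [ 16.8816 -22.0016   0.9643]
 [ 30.4452  -7.5707   1.6619]
 [ 34.5439  28.0597   2.6782]]
```

```bash
python3 -m inch '[0,-0.003,-0.0075,-0.0006,-0.047, 0,-0.0025,-0.0075,-0.0006,-0.047, 0,-0.001,-0.008,-0.0006,-0.047, 0,0.001,-0.008,-0.0006,-0.047]' ; python3 -m inch '[0,0.002,-0.0075,-0.0006,-0.047, 0,0.0025,-0.0075,-0.0006,-0.047, 0,0,0,0,0]'; python3 bar.py | grep -v -e hist -e '\[[ 0-9,]*\]$';python3 st.py scene wrist|grep -e tab -e spigot
```

```text
t: 17.35
eef_pos: [0.5376, 0.221, 0.2276]
tool_rot: [3.114, -0.34, -0.003]
contact_force: [-5.0, -13.5, 4.1]
width: 0.17
finger_force: 60.5
t: 17.65
eef_pos: [0.54, 0.2225, 0.2268]
tool_rot: [3.117, 0.116, -0.013]
contact_force: [-4.7, -19.3, 4.3]
width: 0.172
finger_force: 92.8
t 17.65 yaw 4.272300661602035 grasp in S [ 7.343   1.702  91.5867] F xyz [  4.1775 -19.6883   2.5521] q6 1.7286298151406723 w 14.652327939016441 T [-4.3219  0.9265 -0.388 ]
        190,  221,  220,  238,  526, 1679,   53,    0,    0,    0,    0,
          0]), array([ 40,  43,  46,  49,  52,  55,  58,  61,  64,  67,  70,  73,  76,
        79,  82,  85,  88,  91,  94,  97, 100, 103, 106, 109]))
2417 top 91.10447529195191 rect ((6.7473955154418945, 1.5631847381591797), (41.797088623046875, 16.29021644592285), 25.130630493164062)
scene filter_tab [(0.74, [24.0, 9.5, 68.8])]
scene spigot [(0.87, [-2.5, 1.8, 0.3])]
wrist filter_tab [(0.75, [22.3, 11.6, 71.5])]
wrist spigot []
```

```bash
python3 -m inch '[0,-0.0025,0.003,-0.0026,0.047, 0,-0.002,0.004,-0.0026,0.047, 0,-0.0015,0.004,-0.0026,0.047, 0,-0.0015,0.004,-0.0026,0.047]' ; python3 st.py; python3 -m inch '[0,-0.0006,0.004,-0.0015,0.047, 0,-0.0006,0.004,-0.0015,0.047, 0,0,0,0,0]'; python3 bar.py | grep -v -e hist -e '\[[ 0-9,]*\]$'
```

```text
t: 18.7
eef_pos: [0.5374, 0.2243, 0.2299]
tool_rot: [-3.031, 0.812, -0.002]
contact_force: [5.5, 7.9, -7.5]
width: 0.168
finger_force: 61.0
t 18.7 yaw -30.015756986868553 grasp in S [ 6.1741  1.9749 95.8357] F xyz [-1.7222  9.3239 -7.7137] q6 2.313746056884324 w 14.267202233380255 T [ 1.5845 -1.1561  0.5557]
t: 19.0
eef_pos: [0.5373, 0.225, 0.2341]
tool_rot: [-2.868, 1.24, -0.01]
contact_force: [10.1, 10.8, -6.3]
width: 0.171
finger_force: 76.1
t 19.0 yaw -46.75451419766629 grasp in S [ 7.8918  2.3627 99.6725] F xyz [ 1.7538 13.6154 -8.2854] q6 2.6017827220603382 w 14.543661163573974 T [ 2.7057 -2.1328  0.3647]
        167,  183,  194,  204,  217,  236,  727, 1483,   21,    1,    0,
          0]), array([ 40,  43,  46,  49,  52,  55,  58,  61,  64,  67,  70,  73,  76,
        79,  82,  85,  88,  91,  94,  97, 100, 103, 106, 109]))
2411 top 96.74562569139033 rect ((7.5172529220581055, -1.0279579162597656), (17.007816314697266, 40.652523040771484), 65.94247436523438)
```

```bash
python3 -m inch '[0,-0.0003,0,-0.0006,-0.047, 0,-0.0003,0,-0.0006,-0.047, 0,-0.0003,0,-0.0006,-0.047, 0,0,0,0,-0.008, 0,0,0,0,0]' ;  python3 bar.py | grep -v hist ; python3 -m inch '[0.35,0,0,0,0, 0.35,0,0,0,0, 0.35,0,0,0,0]'; python3 bar.py | grep -v hist
```

```text
t: 19.55
eef_pos: [0.5327, 0.2204, 0.2342]
tool_rot: [3.092, -0.542, -0.004]
contact_force: [-0.4, -0.6, -3.0]
width: 0.169
finger_force: 58.6
t 19.55 yaw -19.87864249977912 grasp in S [  5.8103  -3.1695 101.0093] F xyz [-1.616  -0.7305 -2.5105] q6 2.1350876253986137 w 14.37853721286009 T [-0.2057  0.0883  0.2749]
        178,  184,  185,  204,  217,  220,  358, 1765,   69,    1,    0,
          0]), array([ 40,  43,  46,  49,  52,  55,  58,  61,  64,  67,  70,  73,  76,
        79,  82,  85,  88,  91,  94,  97, 100, 103, 106, 109]))
2319 top 97.25904866194065 rect ((6.547817230224609, -4.081178665161133), (40.754756927490234, 16.810941696166992), 0.08593196421861649)
t: 19.9
eef_pos: [0.5339, 0.2212, 0.2367]
tool_rot: [-3.094, 0.542, -0.002]
contact_force: [-0.0, 1.0, 0.1]
width: 0.351
finger_force: 0.0
t 19.9 yaw -19.863957148674412 grasp in S [  7.6788  -2.0825 102.8044] F xyz [-0.2928  0.9546  0.288 ] q6 2.134574482634664 w 29.869352279713386 T [0.0125 0.0172 0.0012]
        173,  171,  193,  181,  214,  205,  340, 1745,  116,    0,    0,
          0]), array([ 40,  43,  46,  49,  52,  55,  58,  61,  64,  67,  70,  73,  76,
        79,  82,  85,  88,  91,  94,  97, 100, 103, 106, 109]))
2318 top 97.32207785143186 rect ((7.083578109741211, -3.4683170318603516), (40.07162857055664, 16.02165985107422), 0.14864976704120636)
```

```bash
python3 -m inch '[0.35,0.005,0.0028,0.0104,0, 0.35,0.0042,0,0.0104,0, 0.35,0,0,0,0, 0,0,0,0,0, 0,0,0,0,0]' ; python3 -m inch '[0,0,0,0,0, 0,-0.0018,0,-0.003,-0.047, 0,-0.0009,-0.003,-0.0015,-0.047, 0,-0.0005,-0.003,-0.001,-0.047, 0,0,0,0,0]'; python3 bar.py | grep -v hist
```

```text
t: 20.45
eef_pos: [0.5374, 0.2187, 0.2251]
tool_rot: [-3.093, 0.54, -0.0]
contact_force: [0.8, 1.7, -2.3]
width: 0.174
finger_force: 58.4
t: 20.95
eef_pos: [0.536, 0.2131, 0.2272]
tool_rot: [3.115, 0.154, -0.007]
contact_force: [0.5, -18.3, -1.1]
width: 0.171
finger_force: 68.2
t 20.95 yaw 5.670867909573111 grasp in S [ 7.082  -8.5187 92.205 ] F xyz [  5.4076 -16.9305  -4.4415] q6 1.6908622990837316 w 14.503328073347328 T [-4.1412  0.0173 -0.4935]
        196,  212,  218,  222,  247,  271,  312, 1781,  388,    0,    0,
          0]), array([ 40,  43,  46,  49,  52,  55,  58,  61,  64,  67,  70,  73,  76,
        79,  82,  85,  88,  91,  94,  97, 100, 103, 106, 109]))
2579 top 97.88500055836664 rect ((8.483036041259766, -9.362701416015625), (41.316959381103516, 16.274452209472656), 25.645938873291016)
```

```bash
python3 -m inch '[0,-0.0012,0.0015,-0.002,0.047, 0,-0.0012,0.0015,-0.002,0.047, 0,-0.001,0.0015,-0.0017,0.047, 0,-0.001,0.0015,-0.0017,0.047, 0,-0.0006,0.0015,-0.001,0.047]' ; python3 -m inch '[0,-0.0005,0.001,-0.001,0.047, 0,0,0,0,0]'; python3 bar.py | grep -v hist; python3 -m inch '[0,-0.001,-0.001,-0.0017,-0.047, 0,-0.001,-0.001,-0.0017,-0.047, 0,-0.001,-0.001,-0.0017,-0.047, 0,0,0,0,0]'; python3 bar.py | grep -v hist
```

```text
t: 21.5
eef_pos: [0.5352, 0.2249, 0.2338]
tool_rot: [-2.96, 0.991, -0.004]
contact_force: [5.6, 23.3, 1.0]
width: 0.176
finger_force: 75.6
t: 21.7
eef_pos: [0.5363, 0.2264, 0.2365]
tool_rot: [-2.875, 1.198, -0.009]
contact_force: [7.4, 20.0, -0.1]
width: 0.176
finger_force: 84.4
t 21.7 yaw -45.24980603610494 grasp in S [  7.9277   3.1829 102.4921] F xyz [-0.1306 21.3029  0.0037] q6 2.5716942627542725 w 14.943158013123037 T [ 4.5817 -1.7612  0.7419]
         21,  161,  168,  193,  189,  221,  202,  234,  259,  329, 1671,
        489]), array([ 40,  43,  46,  49,  52,  55,  58,  61,  64,  67,  70,  73,  76,
        79,  82,  85,  88,  91,  94,  97, 100, 103, 106, 109]))
2550 top 107.36940729153396 rect ((9.437990188598633, 1.0979328155517578), (16.73624038696289, 41.08490753173828), 67.00031280517578)
t: 22.15
eef_pos: [0.532, 0.2201, 0.2356]
tool_rot: [3.094, -0.54, -0.0]
contact_force: [-0.1, -0.4, -1.3]
width: 0.172
finger_force: 58.9
t 22.15 yaw -19.79390555191754 grasp in S [  5.9866  -3.7536 102.5768] F xyz [-0.6423 -0.3791 -1.146 ] q6 2.133078154792009 w 14.600985483166273 T [ 0.0463 -0.0138 -0.0335]
         28,  174,  186,  202,  199,  218,  228,  245,  260,  339, 1679,
        384]), array([ 40,  43,  46,  49,  52,  55,  58,  61,  64,  67,  70,  73,  76,
        79,  82,  85,  88,  91,  94,  97, 100, 103, 106, 109]))
2499 top 106.92517365177181 rect ((8.412637710571289, -4.871021270751953), (40.15761947631836, 16.337032318115234), 0.8210785984992981)
```

```bash
python3 -m inch '[0,-0.005,0,-0.0087,0, 0,-0.005,0,-0.0087,0, 0,0,0,0,0]';python3 st.py wrist|grep -v pivot; python3 -m inch '[0,-0.005,0,-0.0087,0, 0,-0.005,0,-0.0087,0, 0,-0.005,0,-0.0087,0, 0,-0.005,0,-0.0087,0, 0,0,0,0,0]'; python3 bar.py | grep -v hist;  python3 st.py scene wrist; python3 -c "
from h import *
c=shot('wrist');save(c,'w7.png')"
```

```text
t: 22.5
eef_pos: [0.5276, 0.2219, 0.2453]
tool_rot: [-3.094, 0.542, -0.002]
contact_force: [0.6, 0.7, -0.7]
width: 0.173
finger_force: 58.8
t 22.5 yaw -19.870671223712606 grasp in S [  6.7171  -3.6695 113.3009] F xyz [-0.097   0.8445 -0.7714] q6 2.138574094663201 w 14.74557459079316 T [-0.0153 -0.0077 -0.0414]
wrist filter_tab [(0.66, [25.0, -3.2, 97.1])]
wrist filter []
wrist spigot [(0.83, [-2.5, -1.6, 0.0])]
wrist switch_tip [(0.67, [70.0, 0.3, -71.0])]
t: 23.3
eef_pos: [0.5182, 0.2255, 0.2628]
tool_rot: [-3.094, 0.54, -0.003]
contact_force: [-0.8, -0.1, -0.9]
width: 0.17
finger_force: 58.8
t 23.3 yaw -19.793023350767058 grasp in S [  6.7428  -3.5372 133.5489] F xyz [-1.057  -0.4229 -0.4206] q6 2.147206295451212 w 14.44816929121163 T [ 0.026  -0.0044  0.036 ]
       183, 194, 201, 212, 224, 203,  84,   0,   2, 139]), array([ 40,  43,  46,  49,  52,  55,  58,  61,  64,  67,  70,  73,  76,
        79,  82,  85,  88,  91,  94,  97, 100, 103, 106, 109]))
2501 top 137.85489293487288 rect ((8.760486602783203, -4.623083114624023), (40.46085739135742, 16.311250686645508), 0.7504727244377136)
t 23.35 yaw -19.796752974512916 grasp in S [  6.4616  -3.6572 133.0757] F xyz [-1.1392  1.2381 -1.2698] q6 2.1471556035543773 w 14.872510924059489 T [-0.0081  0.025   0.0003]
scene filter_tab [(0.78, [25.8, -4.4, 116.5])]
scene filter [(0.8, [1.0, -2.3, 54.2])]
scene spigot [(0.97, [-2.8, 2.1, 1.6]), (0.49, [27.2, -4.1, 117.9])]
scene switch_tip [(0.4, [65.2, 4.6, -64.3])]
scene switch_pivot [(0.61, [39.2, -3.2, -50.6])]
wrist filter_tab [(0.9, [25.1, -1.7, 113.0])]
wrist filter [(0.98, [5.5, -1.0, 48.0])]
wrist spigot [(0.73, [-2.1, 0.1, -1.6])]
wrist switch_tip []
wrist switch_pivot [(0.74, [43.8, 1.8, -47.4])]
```

View pics/w7.png

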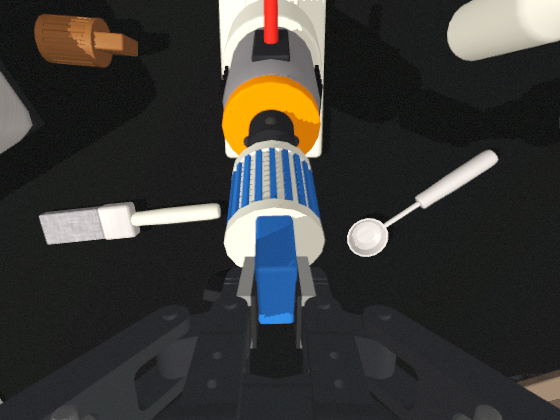

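```bash
python3 -m inch '[0,-0.0433,-0.004,0.025,0, 0,-0.0433,-0.004,0.025,0, 0,0,0,0,0, 0,0.019,0,0.033,0, 0,0.019,0,0.033,0]'; cat > tilt.py <<'E'
from st import *
c=shot("wrist")
hsv=cv2.cvtColor(c["frame"],cv2.COLOR_RGB2HSV)
m=(hsv[:,:,0]>95)&(hsv[:,:,0]<125)&(hsv[:,:,1]>130)&(hsv[:,:,2]>50)&(c["range_z"]>0)
v,u=np.nonzero(m);P=np.array([pix(c,a,b,float(c["range_z"][b,a])) for a,b in zip(u,v)])
T=(P-s["eef_pos"])@M*1000
T=T[(abs(T[:,1])<11)&(abs(T[:,0])<60)&(T[:,2]<20)]
b=None;rng=np.random.default_rng(0)
for _ in range(400):
    a=T[rng.choice(len(T),3,False)];n=np.cross(a[1]-a[0],a[2]-a[0]);l=np.linalg.norm(n)
    if l<20: continue
    n/=l
    if abs(n[2])<.75: continue
    k=abs((T-a[0])@n)<.8
    if b is None or k.sum()>b.sum(): b=k
I=T[b];n=np.linalg.svd(I-I.mean(0))[2][2];n*=-np.sign(n[2])
print("bar top: inliers",b.sum(),len(T),"normal(tool)",n,"lean toward -x deg",np.degrees(np.arctan2(-n[0],-n[2])),"ctr",I.mean(0),"x",np.percentile(I[:,0],[1,99]),"z",np.percentile(I[:,2],[1,99]))
E
python3 tilt.py; python3 st.py scene|grep -e tab -e "filter '" -e filter
```

```text
t: 24.5
eef_pos: [0.4979, 0.2374, 0.2047]
tool_rot: [-3.094, 0.539, -0.005]
contact_force: [0.7, -0.3, -1.5]
width: 0.171
finger_force: 58.8
t 24.5 yaw -19.768333536111086 grasp in S [-42.449    0.4254  94.7759] F xyz [-0.1181 -0.059  -1.6705] q6 2.1770600200772323 w 14.554777598994775 T [ 0.0077  0.0133 -0.0693]
bar top: inliers 1986 4672 normal(tool) [-0.4257  0.0354 -0.9042] lean toward -x deg 25.211255105884213 ctr [  2.6163   0.8932 -22.922 ] x [-16.2306  18.3669] z [-30.1409 -13.9075]
scene filter_tab [(0.78, [-23.8, 1.0, 77.5])]
scene filter [(0.58, [-49.2, -1.0, 8.1])]
```

```bash
python3 -m inch '[0,0.014,0,0,0, 0,0.013,0,-0.006,0, 0,0.013,0,-0.007,0, 0,0,0,0,0]'; python3 tilt.py; python3 -m inch '[0,0.013,0,-0.009,0, 0,0.013,0,-0.01,0, 0,0,0,0,0]'; python3 tilt.py
```

```text
t: 25.25
eef_pos: [0.5131, 0.2309, 0.2091]
tool_rot: [3.094, -0.541, -0.014]
contact_force: [-6.4, 1.6, -2.4]
width: 0.169
finger_force: 59.0
t 25.25 yaw -19.85138147088581 grasp in S [-25.7448  -0.2703  90.2383] F xyz [-6.8345 -0.7295  1.2272] q6 2.157068429663918 w 14.352905068162933 T [ 0.3586  1.2865 -0.0337]
bar top: inliers 2217 4471 normal(tool) [-0.3099 -0.0072 -0.9507] lean toward -x deg 18.052649568211155 ctr [  1.8667   0.6841 -22.2561] x [-17.6433  18.573 ] z [-27.6779 -15.5989]
t: 25.6
eef_pos: [0.5253, 0.2263, 0.2183]
tool_rot: [3.094, -0.541, -0.015]
contact_force: [-5.5, 1.7, -1.9]
width: 0.172
finger_force: 59.0
t 25.6 yaw -19.847367827322472 grasp in S [-9.882  -0.2597 91.7083] F xyz [-5.932  -0.3797  1.2692] q6 2.1443723327406428 w 14.595052616903336 T [ 0.321   1.2862 -0.0618]
bar top: inliers 2489 4219 normal(tool) [-0.1273 -0.0048 -0.9919] lean toward -x deg 7.313679915578821 ctr [ -0.1459   0.7547 -21.4896] x [-20.2694  17.8414] z [-24.1066 -18.5288]
```

```bash
python3 -m inch '[0,0.0085,0,-0.004,0, 0,0.0085,0,-0.004,0, 0,0,0,0,0]'; python3 tilt.py
```

```text
t: 25.95
eef_pos: [0.5326, 0.2237, 0.2217]
tool_rot: [3.094, -0.541, -0.018]
contact_force: [-5.8, 1.9, -3.1]
width: 0.176
finger_force: 58.7
t 25.95 yaw -19.837326283084437 grasp in S [-1.4236 -0.1682 90.7403] F xyz [-6.8659 -0.2113  0.3605] q6 2.1363076310996645 w 14.940551229858904 T [0.5041 1.4725 0.0126]
bar top: inliers 2498 4072 normal(tool) [-0.0157 -0.0148 -0.9998] lean toward -x deg 0.9013987943298718 ctr [ -0.9318   0.6341 -21.3247] x [-20.5456  17.1406] z [-22.2661 -20.4148]
```

```bash
python3 -m inch '[0,-0.03,0,0,0, 0,-0.05,0,-0.02,0, 0,0,0,-0.07,0, 0,0,0,-0.07,0, 0,0,0,0,0]'; python3 -m inch '[0,0.015,0.045,0,0, 0,0.03,0.09,0,0, 0,0.03,0.09,0,0, 0,0.03,0.09,0,0, 0,0.03,0.09,0,0]'; python3 -m inch '[0,0.03,0.09,0,0, 0,0.03,0.09,0,0, 0,0.03,0.09,0,0, 0,0.03,0.09,0,0, 0,0.03,0.09,0,0]'; python3 -m inch '[0,0.03,0.09,0,0, 0,0.018,0.054,0,0, 0,0,0,0,0, 0,0,0,0,0]'; python3 tilt.py; python3 - <<'E'
from st import *
np.set_printoptions(precision=4,suppress=True)
print(s["eef_pos"])
for n in("wrist","scene","top"):
  c=shot(n); 
  if n=="wrist":save(c,"w8.png")
  for q in("saucer","mug"): print(n,q,[(round(d["p"],2),W(c,d["point"]).round(4).tolist(),proj(c,W(c,d["point"])).round().tolist()) for d in bot.place_of(q,c)[:3]])
  for d in bot.place_of("saucer",c): print("toolframe",(W(c,d["point"])-s["eef_pos"])@M) if n=="wrist" else 0
E
```

```text
t: 26.5
eef_pos: [0.5007, 0.2376, 0.3115]
tool_rot: [-3.089, 0.539, -0.022]
contact_force: [0.8, 0.5, 0.7]
width: 0.176
finger_force: 59.1
t: 27.0
eef_pos: [0.4925, 0.0216, 0.3036]
tool_rot: [3.094, -0.539, 0.003]
contact_force: [0.6, 0.6, -0.9]
width: 0.175
finger_force: 59.0
t: 27.5
eef_pos: [0.4867, -0.2158, 0.3037]
tool_rot: [3.094, -0.541, 0.002]
contact_force: [0.2, 0.1, -1.3]
width: 0.171
finger_force: 59.0
t: 27.9
eef_pos: [0.4851, -0.2899, 0.3031]
tool_rot: [-3.094, 0.543, 0.0]
contact_force: [-0.7, 0.4, -1.4]
width: 0.173
finger_force: 59.0
t 27.9 yaw -19.890920999848092 grasp in S [ 156.3295 -497.9752   93.6765] F xyz [-1.3738  0.1005 -0.8172] q6 1.1995960843180355 w 14.694541024730041 T [ 0.0295  0.0239 -0.0432]
bar top: inliers 2477 4089 normal(tool) [-0.0217  0.0022 -0.9998] lean toward -x deg 1.2409556451309716 ctr [ -1.0741   0.758  -21.2129] x [-20.8766  17.2238] z [-22.1159 -20.1432]
t 27.95 yaw -19.8129713924748 grasp in S [ 156.3267 -497.1697   93.8947] F xyz [-0.0388 -0.0477 -0.834 ] q6 1.1994756108710585 w 14.889636691636095 T [-0.016  -0.0651 -0.0071]
[ 0.4852 -0.2891  0.3033]
wrist saucer [(0.63, [0.4781, -0.3421, -0.0034], [315.0, 158.0])]
wrist mug [(0.65, [0.459, -0.1485, 0.0006], [186.0, 219.0])]
toolframe [0.0112 0.0523 0.3067]
scene saucer [(0.88, [0.2595, -0.2489, 0.0002], [197.0, 205.0]), (0.86, [0.4813, -0.3407, -0.0018], [159.0, 255.0])]
scene mug [(0.89, [0.4543, -0.1496, 0.0053], [223.0, 247.0]), (0.59, [0.4871, -0.289, 0.2416], [164.0, 196.0])]
top saucer [(0.95, [0.4756, -0.3456, -0.0026], [411.0, 241.0])]
top mug [(0.91, [0.4577, -0.151, -0.0031], [342.0, 246.0])]
```

View pics/w8.png

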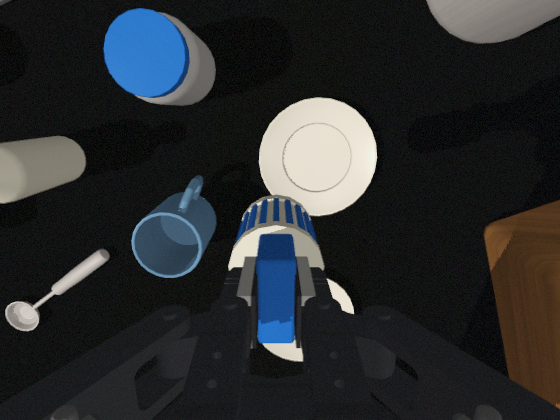

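```bash
python3 -m inch '[0,0.0135,0.0513,0,0, 0,0.0135,0.0513,0,0, 0,0,0,0.09,0, 0,0,0,0.09,0, 0,0,0,0.09,0]'; python3 -m inch '[0,0,0,0.09,0, 0,0,0,0.04,0, 0,0,0,0.03,0, 0,0,0,0,0, 0,0,0,0,0]'; python3 tilt.py; python3 - <<'E'
from st import *
print(s["eef_pos"])
c=shot("wrist")
for q in("saucer","filter"): print(q,[(round(d["p"],2),W(c,d["point"]).round(4).tolist()) for d in bot.place_of(q,c)[:3]])
E
```

```text
t: 29.05
eef_pos: [0.4806, -0.343, 0.1675]
tool_rot: [3.094, -0.541, 0.002]
contact_force: [0.0, 0.5, -1.1]
width: 0.172
finger_force: 59.1
t: 29.55
eef_pos: [0.4814, -0.3433, 0.0898]
tool_rot: [3.094, -0.54, 0.003]
contact_force: [0.1, -1.0, -0.5]
width: 0.178
finger_force: 59.1
t 29.55 yaw -19.814131368912754 grasp in S [  62.8157 -549.1975  -98.6191] F xyz [ 0.121  -0.9077 -0.6484] q6 1.125663167312038 w 15.125765429291361 T [ 0.0154  0.0179 -0.0061]
bar top: inliers 2515 4099 normal(tool) [-0.0291 -0.0061 -0.9996] lean toward -x deg 1.667101817474893 ctr [ -1.2657   0.7514 -21.2779] x [-21.0997  17.0012] z [-22.4215 -20.0367]
t 29.6 yaw -19.813542432539812 grasp in S [  63.617  -549.3826  -98.1435] F xyz [-0.2958 -0.0856 -0.3498] q6 1.1257013093579606 w 14.321133857079335 T [ 0.0145 -0.0001  0.0316]
[ 0.4817 -0.3436  0.0906]
saucer [(0.49, [0.4591, -0.1525, 0.004])]
filter [(0.94, [0.4847, -0.3435, 0.0278])]
```

```bash
python3 -m inch '[0,0,0,0.01,0, 0,0,0,0.01,0, 0,0,0,0.008,0, 0,0,0,0.004,0, 0,0,0,0,0]'; python3 -m inch '[0,0,0,0.004,0, 0,0,0,0.003,0, 0,0,0,0,0]'
```

```text
t: 30.25
eef_pos: [0.4803, -0.3421, 0.0718]
tool_rot: [-3.094, 0.54, 0.002]
contact_force: [-0.1, 0.0, -1.2]
width: 0.173
finger_force: 59.1
t: 30.55
eef_pos: [0.4808, -0.3427, 0.0696]
tool_rot: [3.094, -0.54, 0.001]
contact_force: [-0.2, 0.6, 1.5]
width: 0.174
finger_force: 59.5
```

Contact is starting; one more small press, then release gently and retreat.

```bash
python3 -m inch '[0,0,0,0.003,0, 0,0,0,0,0]'; python3 -m inch '[0.25,0,0,0,0, 0.25,0,0,0,0, 0.45,0,0,0,0, 0.45,0,0,0,0, 0.45,0,0,0,0]'; python3 -m inch '[0.45,0,0,-0.03,0, 0.45,0,0,-0.06,0, 0.45,0,0,-0.1,0, 0.45,0,0,-0.1,0, 0.45,0,0,-0.1,0]';python3 -m inch '[0.45,-0.06,0,-0.04,0, 0.45,-0.06,0,0,0, 0.45,0,0,0,0]'; python3 - <<'E'
from st import *
print(s["eef_pos"],s["contact_force"])
for n in("wrist","scene","top"):
  c=shot(n)
  if n=="wrist":save(c,"w9.png")
  for q in("saucer","filter","filter_tab","spigot","switch_tip"): print(n,q,[(round(d["p"],2),W(c,d["point"]).round(4).tolist()) for d in bot.place_of(q,c)[:4]])
E
```

```text
t: 30.75
eef_pos: [0.4811, -0.3429, 0.0694]
tool_rot: [3.094, -0.54, 0.001]
contact_force: [-1.8, 1.7, 6.8]
width: 0.171
finger_force: 60.4
t: 31.25
eef_pos: [0.4805, -0.3424, 0.0673]
tool_rot: [-3.094, 0.541, 0.001]
contact_force: [0.3, 0.6, 0.5]
width: 0.448
finger_force: 0.0
t: 31.75
eef_pos: [0.4804, -0.3423, 0.2657]
tool_rot: [3.094, -0.54, 0.001]
contact_force: [-0.3, -0.3, 0.2]
width: 0.452
finger_force: 0.0
t: 32.05
eef_pos: [0.4226, -0.3214, 0.285]
tool_rot: [3.092, -0.541, 0.003]
contact_force: [-0.2, -0.2, -0.4]
width: 0.453
finger_force: 0.0
t 32.05 yaw -19.861642298054143 grasp in S [ 106.0877 -549.3282  101.7454] F xyz [-0.3129 -0.2718 -0.2389] q6 1.0762453407635637 w 38.54580142585818 T [ 0.0015 -0.0051 -0.0406]
[ 0.4226 -0.3214  0.285 ] [-0.2371 -0.2016 -0.3633]
wrist saucer [(0.97, [0.2647, -0.2559, -0.0017])]
wrist filter [(0.94, [0.4834, -0.3419, 0.0006])]
wrist filter_tab [(0.87, [0.5001, -0.3486, 0.0762])]
wrist spigot [(0.23, [0.4257, 0.0715, 0.0021])]
wrist switch_tip []
scene saucer [(0.96, [0.4792, -0.3415, -0.0013]), (0.87, [0.2616, -0.2512, -0.0008])]
scene
[... 207 characters left out ...]
2, -0.3503, 0.0725])]
scene spigot [(0.77, [0.5729, 0.21, 0.1622]), (0.53, [0.6399, -0.2226, 0.0047])]
scene switch_tip [(0.49, [0.6568, 0.178, 0.1406])]
top saucer [(0.75, [0.2628, -0.2474, -0.0022]), (0.55, [0.4767, -0.342, -0.0055]), (0.27, [0.6319, 0.1896, 0.1358])]
top filter [(0.82, [0.4841, -0.339, 0.0019]), (0.78, [0.7384, 0.4006, 0.025]), (0.73, [0.3697, 0.2845, 0.0196])]
top filter_tab [(0.93, [0.4091, 0.3418, 0.0048]), (0.88, [0.5018, -0.3508, 0.0753]), (0.8, [0.7046, 0.3341, -0.001]), (0.35, [0.7514, 0.0688, 0.0046])]
top spigot [(0.95, [0.5801, 0.2094, 0.1637]), (0.44, [0.5895, -0.0273, 0.0011])]
top switch_tip [(0.39, [0.6661, 0.1788, 0.1379]), (0.37, [0.432, 0.0754, -0.0027])]
```

View pics/w9.png

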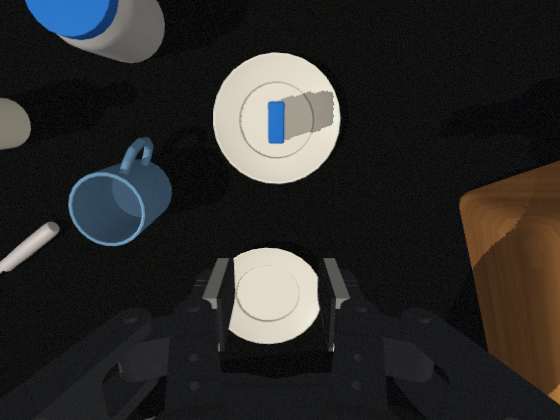

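The filter stands upright in the middle of the saucer, its bar at (276,122) and the saucer around (276,117). The robot is clear, the vacuum is home and the toggle is off.

```bash
python3 -c "
from workcell import bot
print(bot.close_job())"
```

```text
the job is handed in; nothing more can be done
None
```

I switched the toggle off, twisted the filter loose (clockwise, then anticlockwise) without lifting the vacuum from its cradle, stood it upright in the middle of the rightmost saucer, and handed the job in at about 32 s; the hand-in returned no verdict.

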